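Fit the spire on the model bell tower

ROBOT

A 6-joint arm with a two-finger parallel gripper is mounted at the origin on the work surface. World frame = base frame: x ahead of the robot, y to its left, z up, the work surface at z = 0. Lengths are in m, angles in rad, forces in N, time in s.
With the tool pointing down it reaches from about 0.35 to 0.975 m from the base axis. Payload 4.9 kg.
Tool frame: the origin (TCP) lies at the very end of the fingers, on their centre line; the grasp point (between the pads) lies 19 mm behind it (ctrl.grasp_offset is the distance from the TCP to the grasp point, in m); z points along the fingers, y is the line along which they close (so a half turn about z gives the same grasp; the last joint's range is limited). The gripper opens to 85 mm and grips with 20 to 120 N. Pads are 22 mm wide; open, the fingers measure 114 mm over their backs; the gripper's body (76 mm by 85 mm) begins 54 mm behind the grasp point. The pads swing forward as they close: fully open they stand 13 mm farther back than shut.
Start: joints at [-1.27, 0.053, 1.613, -0, 1.476, -0.119], TCP at [0.255, -0.571, 0.231] pointing down, gripper open.
Joint ranges: [-3.01, 3.01], [-1.01, 2.22], [0.06, 2.58], [-1.02, 4.17], [0.09, 2.62], [-3.14, 3.14]. Speed limits (rad/s): [2.57, 2.57, 3.14, 3.14, 3.14, 3.14].

INTERFACE

Orientations are given as a rotation vector (axis times angle).
In Python, from station import ctrl, optics gives the robot as it stands.
- The arm moves only by the shell command python3 -m handwheel 'ROWS' [OPENING] [FORCE]. ROWS is JSON, a list of rows, each an object of numbers: "tx", "ty", "tz": the shift along the tool's x, y, z in mm; "roll": the turn about the tool's z in rad. A call has 1 to 12 rows; each row shifts and turns the commanded pose from where the row before left it, along the tool's axes as they then stand; what a row does not reach is not made up. A row lasts 1/12 s, in which the tool goes at most 41.7 mm and 7.16 degrees, less where a joint would pass 70% of its speed; a pose out of reach is approached as far as the arm can. A call with a gripper value outside its range is refused whole. OPENING is the finger opening in mm, from 0 to 85.4, set as the call begins (- or left out, the last holds). The fingers move at their own pace and stop on an object; FORCE is the grip in N (left out, the last holds). Time passes only in rows, so rows that do not move let the fingers close. It gives the time, the measured TCP pose, the force, the opening and the grip force at its end, in the units of the state.
- ctrl.get_obs(): the state, without advancing time (a new reading comes with each control period).
- optics.get_image(name): name is "scene" or "top" or "wrist"; returns (picture, depth): 480x640x3 uint8, red, green, blue; 480x640 float32, m along the optical axis (not along the pixel's ray), 0 where there is no reading.
- optics.camera_params(name): a dict with "mtx" (3x3 intrinsics, pixels), "extrinsics" (4x4, takes a point from camera to world coordinates); the wrist camera has in their place "tool_from_camera" (4x4, takes a point from camera to tool coordinates, whose origin is the TCP and whose axes are the flange's). Camera axes: x right, y down, z forward; pixel columns grow to the right and rows downward; lengths in m; the calibration is good to about 2 mm. A picture is of the moment at which its call begins: read the wrist's pose just before it. camera_params takes no time and is no camera call.
- ctrl.finish_job(): hands the job in; it is judged then, once.
The state is a dict: "t": time; "q": joint angles; "dq": joint speeds; "effort": joint torques, N m; "tool_pos": TCP position; "tool_rot": TCP orientation; "contact_force": force on the tool from outside, world axes, zero at the start; "wrist_torque": the same for the moment, N m; "opening": finger opening in m; "grip_force": force on a finger pad.
Only numpy, scipy, OpenCV 4.12 (cv2) and the standard library are available. Lean on these libraries where they do the work, as an engineer would, in place of code of your own. Each camera call takes 0.05 s, during which the arm holds its last target. There are 200 camera calls.

TASK

Draw the grey spire with its long mast out of the wooden drying block and fit it on the open model bell tower: thread the mast down through the wide roof opening, then through the small hole in each of the two loose balsa floors, nudging each floor back into line as you go, and into the socket at the bottom, until the cone sits fully home, flush on the tower's top. Work gently, feeling for each hole rather than forcing the mast, do not disturb the other things on the table, and let go of the spire at the end.

Things in the scene. Friction and masses are not known exactly. Their poses are not given: they have to be found in the camera images.
- spire: the spire, loose, about 90 g: an aluminium mast 8 mm thick, 100 mm long, its tip tapered over the last 1.5 mm to a 6.5 mm flat; then a grey cone, 62 mm wide at its flat underside (100 mm above the tip), 14 mm wide at 142 mm; then a square grip post. Origin: centre of the mast's tip; z along the mast, up; x, y square to the post's faces. Starts upright, its mast 60 mm deep in the drying block
- spire_grip (a point): on the spire's axis, 161 mm above the tip, in the grip post (12 x 12 mm, from 142 to 175 mm above the tip): the place to grip it; axes as the spire's
- block: drying block, fixed, wood, 150 mm (its x) x 60 mm (its y) x 70 mm high, with three upright 9 mm holes 60 mm deep, at -45, 0 and +45 mm along its x; the spire stands in the one at -45 mm, a pine at +45 mm. Origin: centre of its underside
- tower: open wooden model bell tower, fixed: 68 mm square, its top 118 mm over the table, on a 120 x 120 x 12 mm white base board. Origin: on the tower's upright axis, underside of the board (table height); z up. With the spire home the mast's tip is 18 mm over the table. The balsa is weak: always press on the tower and floors with only a few newtons, never more than 25
- tower_rim (a point): centre of the round roof opening, 38 mm across, on the tower's axis, 118 mm over the table: the top face of the 8 mm thick roof plate, where the cone's underside comes to rest; axes as the tower's
- upper_level (a point): on the tower axis, 88 mm over the table, level with the upper floor's top; NOT the hole. The floor is a balsa slat 44 x 84 x 5 mm with one hole in its middle, 14 mm wide in x, 10 mm in y; it slides only along the tower's y, up to 14 mm each way (about 1.5 N friction), and stays where left. At the start it is off by up to 11 mm either way, unmeasured; in x its hole is centred
- lower_level (a point): point fixed to the tower, on its axis, 60 mm over the table, level with the lower floor's top; NOT the hole. The lower floor is a slat just like the upper one (both give 1 mm down per 4 N), slid by its own unmeasured 11 mm or less either way along the tower's y. With the mast in a floor's hole, moving the mast along the tower's y carries that floor along
- socket_mouth (a point): mouth of the bottom socket, exactly on the tower's axis, 32 mm over the table: a 10 mm hole with a 1.5 mm flare, 18 mm deep, in a fixed wooden block
- pot1: a small glass paint pot, 30 mm across and 34 mm tall; origin at the centre of its underside; leave alone
- pot2: a second paint pot like pot1; leave alone
- pot3: a third paint pot like pot1; leave alone
- pine: a little green model pine on a stick, standing in the drying block's far hole, its top 115 mm above the stick's lower end (the origin), crown 36 mm wide; leave alone
- glue: a white glue bottle, 38 mm across, 105 mm tall, origin under its centre; leave alone
- tin: an open metal cup, 54 mm wide, 50 mm tall, origin under its centre; leave alone
- spray: a dark spray can, 52 mm across, 150 mm tall, origin under its centre; leave alone
- brush: a paint brush lying on the table, 150 mm long, 8 mm thick, origin under its middle; leave alone
There are look-alikes about, which are no part of the job. What is shaped like the block but red is not meant.

How it is judged:
By the outcome, as a careful person would: the job done as asked, in the order asked, and still so for the second after the job is handed in, with the robot touching nothing.
It also fails if it takes over 72 s, if anything falls off the work surface, if the arm or the gripper's body presses on something with over 40 N, if the wrist force passes 120 N, or if a joint passes its speed limit or range.

## Working session

There is one attempt and no reset: what is moved stays moved. The work goes in short steps, Python scripts to look and compute and a shell command to move; the robot and the scene stay as the last step left them, time stands still between calls to the robot, and variables do not carry over. Pictures are saved under pics/ and viewed, at most 10 in all, crops included, and the job is handed in when it is done.

```bash
ls; mkdir -p pics; cat > h.py <<'E'
import numpy as np, cv2
from station import ctrl, optics
from scipy.spatial.transform import Rotation as R
def snap(n,f=None):
    o=ctrl.get_obs(); im,d=optics.get_image(n); p=optics.camera_params(n)
    if n=="wrist":
        T=np.eye(4);T[:3,:3]=R.from_rotvec(o["tool_rot"]).as_matrix();T[:3,3]=o["tool_pos"]
        E=T@np.array(p["tool_from_camera"])
    else: E=np.array(p["extrinsics"])
    if f: cv2.imwrite("pics/"+f+".png",im[:,:,::-1]); np.savez("pics/"+f+".npz",im=im,d=d,K=np.array(p["mtx"]),E=E)
    return im,d,np.array(p["mtx"]),E
def load(f):
    z=np.load("pics/"+f+".npz"); return z["im"],z["d"],z["K"],z["E"]
def ray(K,E,u,v):
    r=E[:3,:3]@np.array([(u-K[0,2])/K[0,0],(v-K[1,2])/K[1,1],1]); return E[:3,3],r
def plane(K,E,u,v,z):
    o,r=ray(K,E,u,v); return o+r*(z-o[2])/r[2]
def cloud(d,K,E):
    v,u=np.mgrid[:d.shape[0],:d.shape[1]]
    P=np.stack([(u-K[0,2])/K[0,0]*d,(v-K[1,2])/K[1,1]*d,d],-1)
    return P@E[:3,:3].T+E[:3,3]
E
python3 - <<'E'
from h import *
for n in("top","scene"):
    im,d,K,Ex=snap(n,n+"0"); print(n,K.tolist(),Ex.round(3).tolist())
print(ctrl.get_obs())
E
```

```text
pics
top [[617.2800018904957, 0.0, 328.7998513677236], [0.0, 617.2800018904957, 247.2429389249487], [0.0, 0.0, 1.0]] [[0.009, -0.998, 0.062, 0.43], [-1.0, -0.008, 0.011, 0.146], [-0.01, -0.062, -0.998, 1.592], [0.0, 0.0, 0.0, 1.0]]
scene [[622.3442920057219, 0.0, 316.74597253808776], [0.0, 622.3442920057219, 231.4364546194627], [0.0, 0.0, 1.0]] [[0.68, 0.61, -0.407, 1.139], [0.733, -0.566, 0.376, -0.403], [-0.001, -0.554, -0.832, 1.334], [0.0, 0.0, 0.0, 1.0]]
{'t': 0.1, 'q': array([-1.27002936e+00,  5.33084675e-02,  1.61417415e+00,  2.98189142e-06,
        1.47602782e+00, -1.18984474e-01]), 'dq': array([ 2.38155762e-04, -1.39101899e-03, -2.03957241e-03, -5.58810398e-05,
       -2.36175898e-03,  3.76419677e-04]), 'effort': array([ 4.55633244e-04, -3.94904673e+01, -3.71362281e+01, -1.61089688e-04,
        3.90100060e-03, -1.00852574e-05]), 'tool_pos': array([ 0.25454577, -0.57018281,  0.23016461]), 'tool_rot': array([-3.07078796e+00, -6.54115828e-01,  2.68622304e-04]), 'contact_force': array([-0.77325979, -0.07263511,  0.03702896]), 'wrist_torque': array([4.08140600e-03, 1.51317631e-02, 5.76664958e-05]), 'grip_force': 0.0, 'opening': 0.08552083381627622}
```

View pics/top0.png

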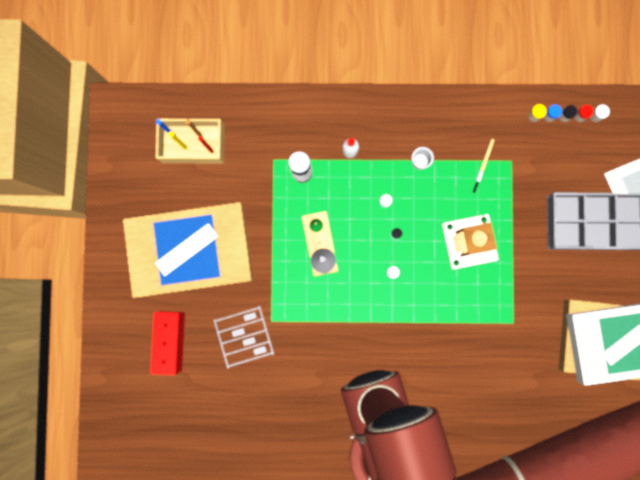

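View pics/scene0.png

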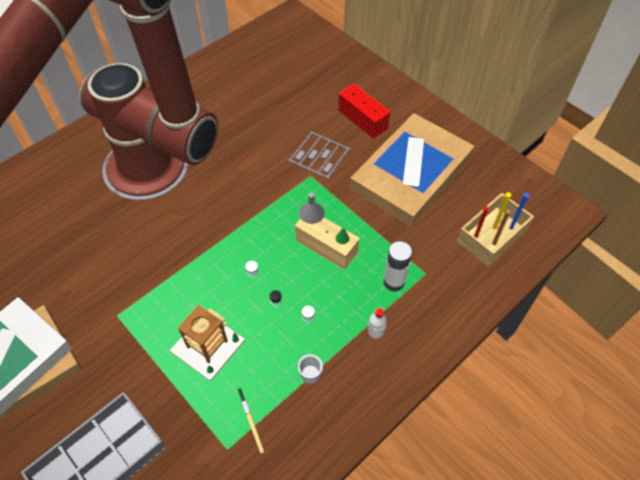

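Top view: spire cone about (322,262) beside the pine (316,225) on the tan block, tower at about (480,240), pots (386,200), (397,233), (393,272). Scene view: spire about (312,207), tower (203,330), and the red look-alike off the mat.

```bash
python3 - <<'E'
from h import *
for n in("top0","scene0"):
    im,d,K,Ex=load(n); P=cloud(d,K,Ex); hsv=cv2.cvtColor(im,cv2.COLOR_RGB2HSV)
    boxes=dict(top0=dict(spire=(300,240,345,280),tower=(440,210,505,275)),scene0=dict(spire=(290,185,335,230),tower=(165,300,250,380)))[n]
    for k,(a,b,c,e) in boxes.items():
        q=P[b:e,a:c].reshape(-1,3); h=hsv[b:e,a:c].reshape(-1,3); 
        print(n,k,"zmax",np.percentile(q[:,2],[50,90,98,100]).round(4))
        if k=="spire":
            m=(q[:,2]>0.105)&(h[:,1]<60)
            print(" grey",m.sum(),q[m].mean(0).round(4),q[m].min(0).round(4),q[m].max(0).round(4))
            m=q[:,2]>0.155; print(" post",m.sum(),q[m].mean(0).round(4) if m.any() else "")
        else:
            m=(abs(q[:,2]-0.118)<0.006); print(" roof",m.sum(),q[m].mean(0).round(4)); 
            if m.sum()>5:
                r=cv2.minAreaRect((q[m][:,:2]*1000).astype(np.float32)); print(r)
            m=(abs(q[:,2]-0.012)<0.006)&(h[:,1]<60)&(h[:,2]>150); r=cv2.minAreaRect((q[m][:,:2]*1000).astype(np.float32)); print("board",m.sum(),r)
            m=(abs(q[:,2]-0.087)<0.004);print("upper",m.sum(), cv2.minAreaRect((q[m][:,:2]*1000).astype(np.float32)) if m.sum()>4 else "")
print(np.array(optics.camera_params("wrist")["tool_from_camera"]).round(3).tolist(), optics.camera_params("wrist")["mtx"])
E
```

```text
top0 spire zmax [0.0066 0.1349 0.1808 1.592 ]
 grey 452 [0.4885 0.1754 0.1435] [0.4304 0.1463 0.1121] [0.5178 0.2045 1.592 ]
 post 44 [0.4735 0.1685 0.5668]
top0 tower zmax [0.0076 0.1161 0.121  1.592 ]
 roof 603 [ 0.5456 -0.1971  0.1174]
((546.1251220703125, -197.14971923828125), (67.9904556274414, 69.09998321533203), 11.518470764160156)
board 910 ((545.9331665039062, -196.5616455078125), (119.2901382446289, 120.44039154052734), 11.801916122436523)
upper 265 ((548.3314208984375, -180.0488739013672), (61.69517517089844, 76.70697021484375), 30.679218292236328)
scene0 spire zmax [0.0049 0.137  0.1817 1.3341]
 grey 435 [0.5046 0.1654 0.1419] [ 0.4713 -0.4035  0.1095] [1.1391 0.2014 1.3341]
 post 84 [0.61   0.0708 0.3821]
scene0 tower zmax [0.0056 0.1153 0.1208 1.3341]
 roof 768 [ 0.5501 -0.1997  0.118 ]
((548.3554077148438, -199.07969665527344), (71.3232650756836, 69.71308135986328), 12.886357307434082)
board 1186 ((548.7344970703125, -199.5183563232422), (124.85755920410156, 120.44684600830078), 11.789993286132812)
upper 269 ((548.4749145507812, -191.35824584960938), (66.75267791748047, 85.8390121459961), 10.783079147338867)
[[-0.001, -0.946, -0.325, 0.083], [1.0, -0.0, -0.001, 0.0], [0.0, -0.325, 0.946, -0.143], [0.0, 0.0, 0.0, 1.0]] [[400.49883844   0.         319.56160651]
 [  0.         400.49883844 237.25952463]
 [  0.           0.           1.        ]]
```

```bash
cat >> h.py <<'E'
def go(x,y,z,yaw):
    "roll first (rad), then shift in the new tool axes (mm)"
    o=ctrl.get_obs(); M=R.from_rotvec(o["tool_rot"]).as_matrix(); y0=np.arctan2(M[1,0],M[0,0])
    roll=(y0-np.radians(yaw)+np.pi/2)%np.pi-np.pi/2   # half turn equal
    N=M@R.from_euler("z",roll).as_matrix()
    print("yaw0 %.1f roll %.4f"%(np.degrees(y0),roll),"shift mm",(N.T@(np.array([x,y,z])-o["tool_pos"])*1000).round(1),"pos",o["tool_pos"].round(4),"t",round(o["t"],2),"tilt",M[:,2].round(4))
E
python3 -c "
from h import *
go(.465,-.215,.23,11.8)"
```

```text
yaw0 24.0 roll 0.2138 shift mm [ 278.6 -304.6    0.7] pos [ 0.2545 -0.5702  0.2302] t 0.1 tilt [-6.0e-04  1.8e-03 -1.0e+00]
```

```bash
python3 -m handwheel '[{"roll":0.107},{"roll":0.107},{"tx":28,"ty":-30},{"tx":28,"ty":-30},{"tx":28,"ty":-30},{"tx":28,"ty":-30},{"tx":28,"ty":-30},{"tx":28,"ty":-30},{"tx":28,"ty":-30},{"tx":28,"ty":-30},{"tx":28,"ty":-30},{"tx":27,"ty":-35}]'
python3 -m handwheel '[{},{}]'
python3 -c "
from h import *
snap('wrist','w1');go(.465,-.215,.23,11.8)"
```

```text
yaw0 24.0 roll 0.2138 shift mm [ 278.6 -304.7    0.8] pos [ 0.2546 -0.5703  0.2303] t 0.15 tilt [-5.0e-04  1.6e-03 -1.0e+00]$[0]: bad value
$[0]: bad value
```

View pics/w1.png

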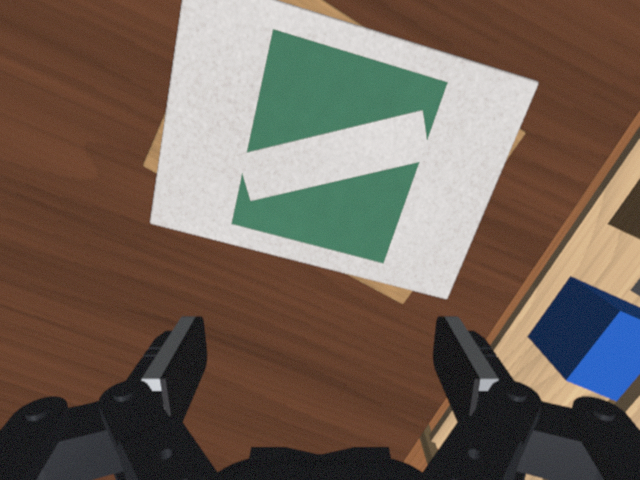

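The move was refused (rows apparently need all four keys); the picture shows only the distractor card and the fingers from the start pose.

```bash
python3 -m handwheel '[{"tx":0,"ty":0,"tz":0,"roll":0.107},{"tx":0,"ty":0,"tz":0,"roll":0.107},{"tx":28,"ty":-30,"tz":0,"roll":0},{"tx":28,"ty":-30,"tz":0,"roll":0},{"tx":28,"ty":-30,"tz":0,"roll":0},{"tx":28,"ty":-30,"tz":0,"roll":0},{"tx":28,"ty":-30,"tz":0,"roll":0},{"tx":28,"ty":-30,"tz":0,"roll":0},{"tx":28,"ty":-30,"tz":0,"roll":0},{"tx":28,"ty":-30,"tz":0,"roll":0},{"tx":28,"ty":-30,"tz":0,"roll":0},{"tx":27,"ty":-35,"tz":0,"roll":0}]' && python3 -m handwheel '[{"tx":0,"ty":0,"tz":0,"roll":0},{"tx":0,"ty":0,"tz":0,"roll":0},{"tx":0,"ty":0,"tz":0,"roll":0}]' && python3 -c "
from h import *
snap('wrist','w2');go(.465,-.215,.23,11.8)"
```

```text
t: 1.15
tool_pos: [0.4651, -0.2156, 0.2312]
tool_rot: [3.125, 0.322, 0.0]
contact_force: [0.7, 0.5, -1.0]
opening: 0.0853
grip_force: 0.0
t: 1.4
tool_pos: [0.4642, -0.2175, 0.231]
tool_rot: [3.125, 0.324, -0.001]
contact_force: [-0.4, -0.0, 0.6]
opening: 0.0851
grip_force: 0.0
yaw0 11.7 roll -0.0010 shift mm [ 1.6 -2.8  1.1] pos [ 0.464  -0.2181  0.2311] t 1.45 tilt [-6.e-04 -2.e-04 -1.e+00]
```

View pics/w2.png

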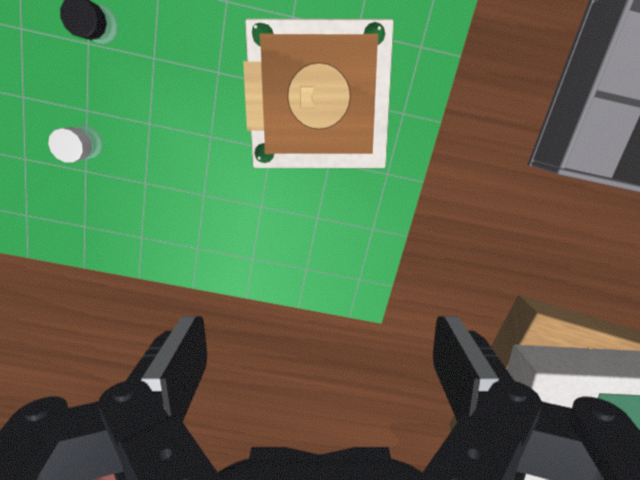

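The wrist view shows the roof (corners about (262,35)–(377,153)), its opening at (319,96), the upper slat jutting out left to u≈246, and its hole at about (306,97).

```bash
python3 - <<'E'
from h import *
im,d,K,E=load("w2"); P=cloud(d,K,E); z=P[...,2]
sub=np.s_[15:175,235:400]
m=np.zeros(z.shape,bool); m[sub]=abs(z[sub]-.118)<.005
ys,xs=np.nonzero(m); print("roof z",np.median(z[m]), cv2.minAreaRect((P[m][:,:2]*1000).astype(np.float32)))
mm=m.astype(np.uint8); cs,h=cv2.findContours(mm,cv2.RETR_CCOMP,cv2.CHAIN_APPROX_NONE)
for c,hh in zip(cs,h[0]):
    if len(c)>30:
        Q=np.array([plane(K,E,*p[0],.118)[:2]*1000 for p in c],np.float32)
        if hh[3]<0: print("outer",cv2.minAreaRect(Q))
        else: print("hole",cv2.minEnclosingCircle(Q),cv2.fitEllipse(Q))
b=m*0>1; b[sub]=abs(z[sub]-.012)<.004; b&=(im.min(-1)>150); print("board",cv2.minAreaRect((P[b][:,:2]*1000).astype(np.float32)))
# colours/z inside the opening
for v in (88,97,106): print(v,[(u,int(z[v,u]*1000)) for u in range(290,350,3)])
c=cv2.resize(im[60:135,235:385],None,fx=5,fy=5,interpolation=cv2.INTER_CUBIC); cv2.imwrite("pics/c2.png",c[:,:,::-1])
E
```

```text
roof z 0.11791465475762655 ((547.1698608398438, -199.69239807128906), (67.88190460205078, 68.29148864746094), 11.789671897888184)
outer ((547.0936889648438, -199.72283935546875), (67.39704132080078, 68.04487609863281), 11.796156883239746)
hole ((547.032958984375, -199.76739501953125), 19.162391662597656) ((547.0183715820312, -199.7628173828125), (37.61642074584961, 37.72914123535156), 39.59589767456055)
board ((547.1807861328125, -199.9821319580078), (119.83252716064453, 119.68499755859375), 11.687125205993652)
88 [(290, 87), (293, 87), (296, 87), (299, 87), (302, 31), (305, 32), (308, 31), (311, 30), (314, 59), (317, 87), (320, 88), (323, 87), (326, 87), (329, 89), (332, 88), (335, 88), (338, 86), (341, 88), (344, 88), (347, 87)]
97 [(290, 88), (293, 88), (296, 87), (299, 87), (302, 31), (305, 31), (308, 31), (311, 32), (314, 58), (317, 88), (320, 87), (323, 88), (326, 88), (329, 87), (332, 87), (335, 88), (338, 86), (341, 88), (344, 86), (347, 88)]
106 [(290, 87), (293, 88), (296, 87), (299, 88), (302, 32), (305, 31), (308, 30), (311, 33), (314, 59), (317, 89), (320, 87), (323, 89), (326, 86), (329, 87), (332, 88), (335, 85), (338, 88), (341, 88), (344, 88), (347, 87)]
```

View pics/c2.png

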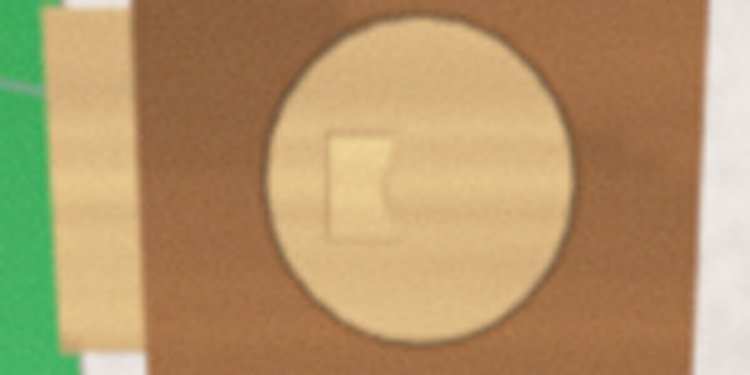

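The enlarged crop shows the upper slat's hole from u≈300.4 to about 314 and v≈86–108 (full image). The socket's rim arc shows inside it, so the lower slat's hole overlaps there too.

```bash
python3 - <<'E'
from h import *
im,d,K,E=load("w2")
C=np.array([.5471,-.1998]); a=np.radians(11.75); ex=np.array([np.cos(a),np.sin(a)]); ey=np.array([-np.sin(a),np.cos(a)])
def tw(u,v,z): p=plane(K,E,u,v,z)[:2]-C; return (np.array([p@ex,p@ey])*1000).round(1)
for s,u,v in[("L",300.4,97),("R",314.5,97),("top",307,86.4),("bot",307,108.3),("arc",235+385/5,97),("TLend",244.5,70),("BLend",247,128)]: print(s,[ (z,tw(u,v,z).tolist()) for z in(.088,.060,.032)])
go(.49-.083*np.cos(a),.175-.083*np.sin(a),.25,11.75)
E
```

```text
L [(0.088, [-0.3, 12.1]), (0.06, [-0.2, 13.4]), (0.032, [-0.0, 14.7])]
R [(0.088, [-0.3, 2.6]), (0.06, [-0.1, 3.0]), (0.032, [-0.0, 3.3])]
top [(0.088, [6.4, 7.6]), (0.06, [7.2, 8.5]), (0.032, [8.0, 9.3])]
bot [(0.088, [-7.5, 7.8]), (0.06, [-8.1, 8.6]), (0.032, [-8.7, 9.4])]
arc [(0.088, [-0.3, 4.3]), (0.06, [-0.1, 4.8]), (0.032, [-0.0, 5.3])]
TLend [(0.088, [16.5, 48.7]), (0.06, [18.3, 53.6]), (0.032, [20.0, 58.5])]
BLend [(0.088, [-20.5, 49.2]), (0.06, [-22.3, 54.1]), (0.032, [-24.2, 59.1])]
yaw0 11.7 roll -0.0001 shift mm [  22.5 -379.6  -19. ] pos [ 0.464  -0.2181  0.2311] t 1.45 tilt [-6.e-04 -2.e-04 -1.e+00]
```

```bash
python3 -m handwheel '[{"tx":0,"ty":-30,"tz":0,"roll":0},{"tx":0,"ty":-30,"tz":0,"roll":0},{"tx":0,"ty":-30,"tz":0,"roll":0},{"tx":0,"ty":-30,"tz":0,"roll":0},{"tx":0,"ty":-30,"tz":0,"roll":0},{"tx":0,"ty":0,"tz":0,"roll":0},{"tx":0,"ty":0,"tz":0,"roll":0}]' >/dev/null && python3 -c "
from h import *
im,d,K,E=snap('wrist','w3');import numpy as np
P=cloud(d,K,E);z=P[...,2]
C=np.array([.5471,-.1998]); a=np.radians(11.75); ex=np.array([np.cos(a),np.sin(a)]); ey=np.array([-np.sin(a),np.cos(a)])
q=P[...,:2]-C; X=q@ex*1000; Y=q@ey*1000
for h in(.088,.060):
    m=(abs(z-h)<.0035)&(abs(X)<21)&(Y>34)&(Y<60); y=Y[m]; print(h,m.sum(),np.percentile(y,[1,5,50,95,99]).round(1) if m.any() else '')
print(ctrl.get_obs()['tool_pos'])
c=[plane(np.linalg.inv(np.eye(3))@K,E,0,0,.1)]
Ei=np.linalg.inv(E);p=Ei@np.array([*(C+ey*.045),.075,1]);u,v=(K@p[:3]/p[2])[:2].astype(int);print(u,v)
c=cv2.resize(im[max(v-60,0):v+60,max(u-60,0):u+60],None,fx=5,fy=5,interpolation=cv2.INTER_CUBIC);print(max(v-60,0),max(u-60,0));cv2.imwrite('pics/c3.png',c[:,:,::-1])
"
python3 -m handwheel '[{"tx":2,"ty":-28,"tz":-3,"roll":0},{"tx":2,"ty":-28,"tz":-3,"roll":0},{"tx":2,"ty":-28,"tz":-3,"roll":0},{"tx":2,"ty":-28,"tz":-3,"roll":0},{"tx":2,"ty":-28,"tz":-3,"roll":0},{"tx":2,"ty":-28,"tz":-3,"roll":0},{"tx":3,"ty":-28,"tz":0,"roll":0},{"tx":3,"ty":-30,"tz":0,"roll":0},{"tx":0,"ty":0,"tz":0,"roll":0},{"tx":0,"ty":0,"tz":0,"roll":0},{"tx":0,"ty":0,"tz":0,"roll":0}]' && python3 -c "
from h import *
snap('wrist','w4')"
```

```text
0.088 1651 [34.2 34.8 42.4 49.7 50. ]
0.06 875 [41.9 42.4 47.2 51.7 52. ]
[ 0.43370078 -0.07175202  0.23142504]
466 96
36 406
t: 3.0
tool_pos: [0.4059, 0.153, 0.2491]
tool_rot: [3.124, 0.32, -0.001]
contact_force: [-0.1, 0.9, 0.4]
opening: 0.0855
grip_force: 0.0
```

View pics/c3.png

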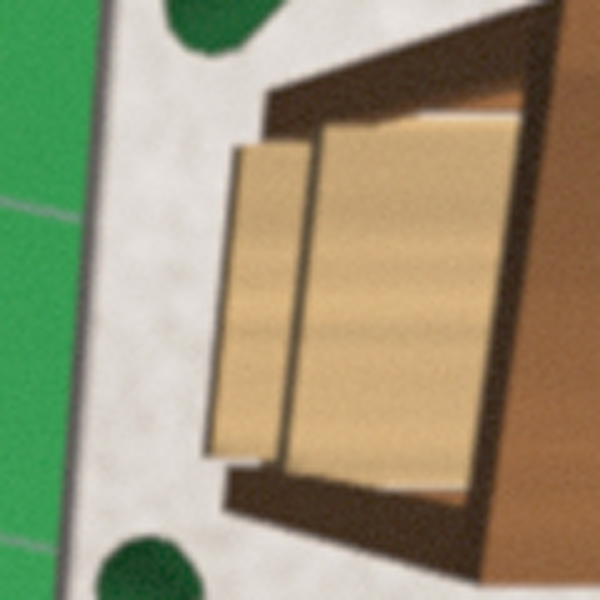

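View pics/w4.png

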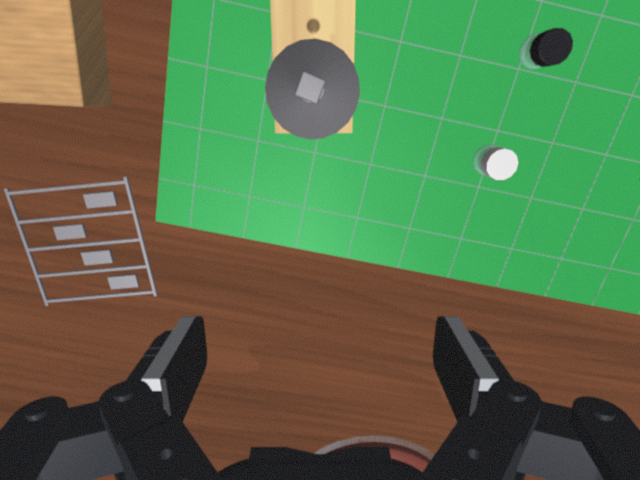

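The tower's side crop shows the lower slat jutting out about 2 mm beyond the upper one. The wrist view shows the spire's cone at (312,88) with the post's top at (310,87), turned about 25° in the image.

```bash
python3 - <<'E'
from h import *
im,d,K,E=load("w4"); P=cloud(d,K,E); z=P[...,2]
m=np.zeros(z.shape,np.uint8); s=np.s_[60:115,285:340]; m[s]=(z[s]>.170)
print("post z",np.percentile(z[m>0],[5,50,95]),m.sum())
c=max(cv2.findContours(m,0,cv2.CHAIN_APPROX_NONE)[0],key=cv2.contourArea)
Q=np.array([plane(K,E,*p[0],.185)[:2]*1000 for p in c],np.float32); print("post depth",cv2.minAreaRect(Q))
g=im.mean(-1); print(g[80:98:3,296:326:3].astype(int))
b=np.zeros(z.shape,np.uint8); b[s]=((g[s]>135)).astype(np.uint8); b&=cv2.dilate(m,np.ones((5,5)))
c=max(cv2.findContours(b,0,cv2.CHAIN_APPROX_NONE)[0],key=cv2.contourArea)
Q=np.array([plane(K,E,*p[0],.185)[:2]*1000 for p in c],np.float32); print("post bright",b.sum(),cv2.minAreaRect(Q))
# cone rim
hsv=cv2.cvtColor(im,cv2.COLOR_RGB2HSV); r=np.zeros(z.shape,np.uint8); r[30:145,255:370]=((hsv[...,1]<50)&(z>.1))[30:145,255:370]
c=max(cv2.findContours(r,0,cv2.CHAIN_APPROX_NONE)[0],key=cv2.contourArea)
Q=np.array([plane(K,E,*p[0],.110)[:2]*1000 for p in c],np.float32); print("cone rim",cv2.minEnclosingCircle(Q))
# second view: scene cone+post
im,d,K,E=load("scene0"); P=cloud(d,K,E); z=P[...,2]; m=(z>.165)&(z<.195); m[:185]=0;m[230:]=0;m[:,:290]=0;m[:,335:]=0
print("scene post",m.sum(),P[m].mean(0).round(4),np.percentile(z[m],[50,95]))
E
```

```text
post z [0.18363606 0.18482596 0.18607254] 655
post depth ((491.561767578125, 175.13340759277344), (11.950751304626465, 11.911778450012207), 79.84217834472656)
[[ 88  98 165 166 163 164 165 164 157 129]
 [ 92 133 166 168 163 164 164 164 161 149]
 [ 94 160 167 167 167 165 164 163 165 123]
 [107 167 167 167 168 166 168 170 161 138]
 [141 172 170 167 171 167 170 168 138 138]
 [125 158 169 171 171 170 169 169 129 124]]
post bright 583 ((491.03656005859375, 174.412841796875), (12.369766235351562, 11.905645370483398), 78.95718383789062)
cone rim ((491.69140625, 175.25762939453125), 31.132596969604492)
scene post 54 [0.4952 0.174  0.1792] [0.18114823 0.18873426]
```

```bash
python3 -m handwheel '[{"tx":0,"ty":0,"tz":0,"roll":0.097},{"tx":0,"ty":0,"tz":0,"roll":0.097},{"tx":0,"ty":0,"tz":0,"roll":0.097},{"tx":0,"ty":0,"tz":0,"roll":0.097},{"tx":0,"ty":0,"tz":0,"roll":0},{"tx":0,"ty":0,"tz":0,"roll":0}]' 50 >/dev/null && python3 -c "
from h import *
go(.4915,.1751,.154,-10.5)"
```

```text
yaw0 -10.4 roll 0.0011 shift mm [ 80.4 -37.3  95.3] pos [0.4056 0.1531 0.2493] t 3.55 tilt [ 0.e+00 -2.e-04 -1.e+00]
```

```bash
python3 -m handwheel '[{"tx":20,"ty":-9.3,"tz":0,"roll":0},{"tx":20,"ty":-9.4,"tz":0,"roll":0},{"tx":20,"ty":-9.3,"tz":0,"roll":0},{"tx":20.4,"ty":-9.3,"tz":0,"roll":0},{"tx":0,"ty":0,"tz":15,"roll":0},{"tx":0,"ty":0,"tz":15,"roll":0},{"tx":0,"ty":0,"tz":0,"roll":0},{"tx":0,"ty":0,"tz":0,"roll":0},{"tx":0,"ty":0,"tz":0,"roll":0}]' >/dev/null && python3 -c "
from h import *
im,d,K,E=snap('wrist','w5'); go(.4915,.1751,.154,-10.5); print(ctrl.get_obs()['opening'])
P=cloud(d,K,E); z=P[...,2]; m=((z>.165)&(z<.192)&(np.hypot(P[...,0]-.4915,P[...,1]-.175)<.015)).astype(np.uint8)
c=max(cv2.findContours(m,0,cv2.CHAIN_APPROX_NONE)[0],key=cv2.contourArea)
Q=np.array([plane(K,E,*p[0],.185)[:2]*1000 for p in c],np.float32); print(m.sum(),cv2.minAreaRect(Q),np.median(z[m>0]))"
```

```text
yaw0 -10.4 roll 0.0013 shift mm [ 0.1  1.2 66.5] pos [0.4915 0.1762 0.2205] t 4.35 tilt [ 1.8e-03  3.0e-04 -1.0e+00]
0.05034538351595051
856 ((495.9031982421875, 174.5304718017578), (11.28064250946045, 18.922664642333984), 79.56319427490234) 0.18431360198820917
```

```bash
python3 -m handwheel '[{"tx":0,"ty":1.1,"tz":0,"roll":0},{"tx":0,"ty":0,"tz":12,"roll":0},{"tx":0,"ty":0,"tz":12,"roll":0},{"tx":0,"ty":0,"tz":12,"roll":0},{"tx":0,"ty":0,"tz":12,"roll":0},{"tx":0,"ty":0,"tz":10,"roll":0},{"tx":0,"ty":0,"tz":8.5,"roll":0},{"tx":0,"ty":0,"tz":0,"roll":0},{"tx":0,"ty":0,"tz":0,"roll":0},{"tx":0,"ty":0,"tz":0,"roll":0}]' 
python3 -c "
from h import *
go(.4915,.1751,.154,-10.5)"
```

```text
t: 5.18
tool_pos: [0.4912, 0.1754, 0.1532]
tool_rot: [-3.128, 0.286, -0.001]
contact_force: [-0.2, -0.6, -0.1]
opening: 0.0499
grip_force: 0.0
yaw0 -10.4 roll 0.0011 shift mm [ 0.4  0.3 -0.8] pos [0.4912 0.1754 0.1532] t 5.18 tilt [ 7.e-04  1.e-04 -1.e+00]
```

```bash
python3 -m handwheel '[{"tx":0,"ty":0,"tz":0,"roll":0},{"tx":0,"ty":0,"tz":0,"roll":0},{"tx":0,"ty":0,"tz":0,"roll":0},{"tx":0,"ty":0,"tz":0,"roll":0},{"tx":0,"ty":0,"tz":0,"roll":0},{"tx":0,"ty":0,"tz":0,"roll":0},{"tx":0,"ty":0,"tz":0,"roll":0},{"tx":0,"ty":0,"tz":0,"roll":0}]' 8 45
```

```text
t: 5.85
tool_pos: [0.4913, 0.1755, 0.1535]
tool_rot: [-3.128, 0.286, -0.002]
contact_force: [0.7, 0.4, 3.8]
opening: 0.0108
grip_force: 45.4
```

```bash
python3 -m handwheel '[{"tx":0,"ty":0,"tz":-3,"roll":0},{"tx":0,"ty":0,"tz":-4,"roll":0},{"tx":0,"ty":0,"tz":-5,"roll":0},{"tx":0,"ty":0,"tz":-6,"roll":0},{"tx":0,"ty":0,"tz":0,"roll":0}]'; python3 -m handwheel '[{"tx":0,"ty":0,"tz":-8,"roll":0},{"tx":0,"ty":0,"tz":-8,"roll":0},{"tx":0,"ty":0,"tz":-8,"roll":0},{"tx":0,"ty":0,"tz":-8,"roll":0},{"tx":0,"ty":0,"tz":-12,"roll":0},{"tx":0,"ty":0,"tz":-16,"roll":0},{"tx":0,"ty":0,"tz":-20,"roll":0},{"tx":0,"ty":0,"tz":-16,"roll":0},{"tx":0,"ty":0,"tz":-14,"roll":0},{"tx":0,"ty":0,"tz":0,"roll":0},{"tx":0,"ty":0,"tz":0,"roll":0}]'
python3 -c "
from h import *
go(.5471,-.1998,.279,11.75)"
```

```text
t: 6.27
tool_pos: [0.4912, 0.1754, 0.1723]
tool_rot: [3.129, -0.286, 0.002]
contact_force: [-0.2, 0.3, -0.5]
opening: 0.0117
grip_force: 44.9
t: 7.18
tool_pos: [0.4911, 0.1753, 0.282]
tool_rot: [-3.128, 0.286, -0.003]
contact_force: [-0.1, -0.6, -1.0]
opening: 0.0113
grip_force: 44.9
yaw0 -10.4 roll -0.3873 shift mm [-21.6 378.7   3. ] pos [0.4911 0.1753 0.282 ] t 7.18 tilt [ 1.7e-03  1.0e-04 -1.0e+00]
```

```bash
python3 -m handwheel '[{"tx":0,"ty":0,"tz":0,"roll":-0.0968},{"tx":0,"ty":0,"tz":0,"roll":-0.0968},{"tx":0,"ty":0,"tz":0,"roll":-0.0968},{"tx":0,"ty":0,"tz":0,"roll":-0.0968},{"tx":-2,"ty":15,"tz":0,"roll":0},{"tx":-2,"ty":26,"tz":0,"roll":0},{"tx":-2,"ty":30,"tz":0,"roll":0},{"tx":-2,"ty":30,"tz":0,"roll":0},{"tx":-2,"ty":30,"tz":0,"roll":0},{"tx":-2,"ty":30,"tz":0,"roll":0},{"tx":-2,"ty":30,"tz":0,"roll":0},{"tx":-2,"ty":30,"tz":0,"roll":0}]'>/dev/null;  python3 -m handwheel '[{"tx":-2,"ty":30,"tz":0,"roll":0},{"tx":-2,"ty":30,"tz":0,"roll":0},{"tx":-1,"ty":30,"tz":0,"roll":0},{"tx":0,"ty":28,"tz":0,"roll":0},{"tx":0,"ty":20,"tz":0,"roll":0},{"tx":0,"ty":11,"tz":0,"roll":0},{"tx":0,"ty":0,"tz":0,"roll":0},{"tx":0,"ty":0,"tz":0,"roll":0},{"tx":0,"ty":0,"tz":0,"roll":0},{"tx":0,"ty":0,"tz":0,"roll":0}]'
python3 -c "
from h import *
go(.5471,-.1998,.279,11.75)
im,d,K,E=snap('scene','s6');Ei=np.linalg.inv(E);p=Ei@np.array([.5456,-.1925,.2,1]);u,v=(K@p[:3]/p[2])[:2].astype(int);print(u,v)
c=cv2.resize(im[v-60:v+60,u-75:u+75],None,fx=5,fy=5,interpolation=cv2.INTER_CUBIC);cv2.imwrite('pics/c6.png',c[:,:,::-1])"
```

```text
t: 9.02
tool_pos: [0.5455, -0.1899, 0.2807]
tool_rot: [-3.124, -0.324, 0.0]
contact_force: [-0.3, 0.5, -0.2]
opening: 0.0109
grip_force: 44.9
yaw0 11.8 roll 0.0014 shift mm [-0.4 10.1  1.7] pos [ 0.5455 -0.1899  0.2807] t 9.02 tilt [-2.e-04  4.e-04 -1.e+00]
194 303
```

View pics/c6.png

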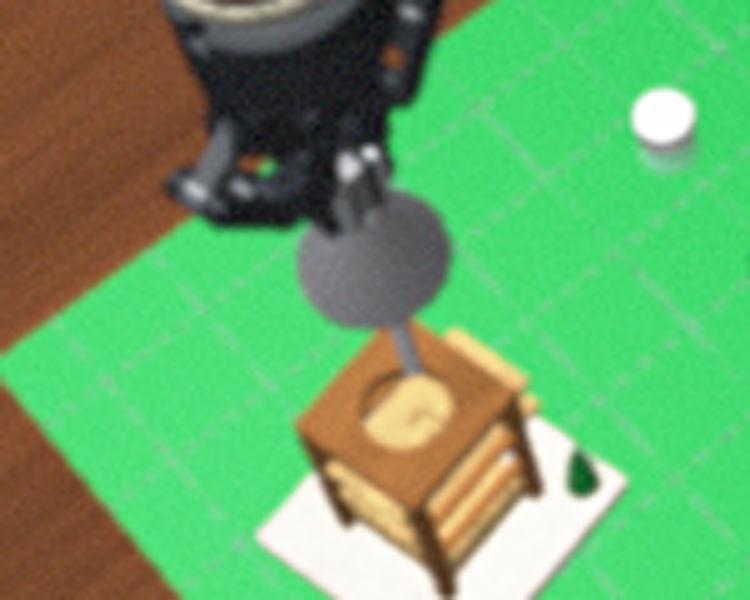

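The scene crop shows the mast hanging over the roof opening, its tip at about crop (416,372), full image (202,317).

```bash
python3 - <<'E'
from h import *
im,d,K,E=load("s6");Ei=np.linalg.inv(E)
def pr(p): p=Ei@np.array([*p,1]); return (K@p[:3]/p[2])[:2].round(1)
b=np.array([1.3,.5,0])/1000
for z in(.1372,.16,.18,.2372): print(z,pr(np.array([.5455,-.1899,z])+b))
g=cv2.cvtColor(im,cv2.COLOR_RGB2HSV); P=cloud(d,K,E)
for v in range(306,319): 
    s=[u for u in range(185,215) if g[v,u,1]<95 and .11<P[v,u,2]<.3]; 
    print(v,s[:1],s[-1:],np.mean(s) if s else '', end=' | ')
E
```

```text
0.1372 [201.2 317. ]
0.16 [199.5 312.1]
0.18 [198.  307.8]
0.2372 [193.4 294.8]
306 [185] [201] 193.0 | 307 [186] [200] 193.0 | 308 [189] [200] 194.5 | 309 [197] [200] 198.5 | 310 [197] [200] 198.5 | 311 [198] [201] 199.5 | 312 [198] [201] 199.5 | 313 [198] [201] 199.5 | 314 [199] [202] 200.5 | 315 [199] [202] 200.5 | 316 [199] [203] 201.0 | 317 [199] [203] 201.0 | 318 [201] [201] 201.0 |
```

```bash
python3 -m handwheel '[{"tx":-0.4,"ty":2.6,"tz":0,"roll":0},{"tx":0,"ty":0,"tz":10,"roll":0},{"tx":0,"ty":0,"tz":12,"roll":0},{"tx":0,"ty":0,"tz":12,"roll":0},{"tx":0,"ty":0,"tz":8,"roll":0},{"tx":0,"ty":0,"tz":0,"roll":0},{"tx":0,"ty":0,"tz":0,"roll":0},{"tx":0,"ty":0,"tz":0,"roll":0}]'
python3 -c "
from h import *
go(.5471,-.1998,.2315,11.75)"
```

```text
t: 9.73
tool_pos: [0.5458, -0.1939, 0.2389]
tool_rot: [3.125, 0.321, 0.0]
contact_force: [-0.4, 0.2, -0.6]
opening: 0.0112
grip_force: 44.9
yaw0 11.7 roll -0.0001 shift mm [0.  6.  7.4] pos [ 0.5458 -0.1939  0.2389] t 9.73 tilt [ 2.e-04 -1.e-04 -1.e+00]
```

```bash
python3 -m handwheel '[{"tx":0,"ty":-1.5,"tz":0,"roll":0},{"tx":0,"ty":0,"tz":2,"roll":0},{"tx":0,"ty":0,"tz":2,"roll":0},{"tx":0,"ty":0,"tz":2,"roll":0},{"tx":0,"ty":0,"tz":2,"roll":0},{"tx":0,"ty":0,"tz":1,"roll":0},{"tx":0,"ty":0,"tz":0,"roll":0},{"tx":0,"ty":0,"tz":0,"roll":0}]'
python3 -c "
from h import *
go(.5471,-.1998,.2315,11.75)"
```

```text
t: 10.4
tool_pos: [0.5453, -0.1923, 0.2297]
tool_rot: [-3.125, -0.321, 0.0]
contact_force: [-0.1, -0.3, -0.9]
opening: 0.0108
grip_force: 44.9
yaw0 11.7 roll -0.0001 shift mm [ 0.2  7.7 -1.8] pos [ 0.5453 -0.1923  0.2297] t 10.4 tilt [-2.e-04  1.e-04 -1.e+00]
```

```bash
python3 -m handwheel '[{"tx":0,"ty":0,"tz":2,"roll":0},{"tx":0,"ty":0,"tz":2,"roll":0},{"tx":0,"ty":0,"tz":2,"roll":0},{"tx":0,"ty":0,"tz":0,"roll":0}]'
python3 -m handwheel '[{"tx":0,"ty":0,"tz":3,"roll":0},{"tx":0,"ty":0,"tz":3,"roll":0},{"tx":0,"ty":0,"tz":4,"roll":0},{"tx":0,"ty":0,"tz":0,"roll":0},{"tx":0,"ty":0,"tz":0,"roll":0}]'
python3 -c "
from h import *
go(.5471,-.1998,.2035,11.75)"
```

```text
t: 10.73
tool_pos: [0.5451, -0.1922, 0.2231]
tool_rot: [-3.125, -0.321, 0.001]
contact_force: [-0.4, -0.7, -0.8]
opening: 0.0111
grip_force: 44.9
t: 11.15
tool_pos: [0.5452, -0.1922, 0.2132]
tool_rot: [-3.125, -0.321, 0.001]
contact_force: [0.2, -0.7, -1.1]
opening: 0.0112
grip_force: 44.9
yaw0 11.7 roll -0.0001 shift mm [0.4 7.8 9.7] pos [ 0.5452 -0.1922  0.2132] t 11.15 tilt [-9.e-04  5.e-04 -1.e+00]
```

```bash
python3 -m handwheel '[{"tx":0,"ty":-1,"tz":0,"roll":0},{"tx":0.3,"ty":-0.7,"tz":0,"roll":0},{"tx":0,"ty":0,"tz":3,"roll":0},{"tx":0,"ty":0,"tz":3,"roll":0},{"tx":0,"ty":0,"tz":2,"roll":0},{"tx":0,"ty":0,"tz":0,"roll":0}]'
python3 -m handwheel '[{"tx":0,"ty":0,"tz":1.5,"roll":0},{"tx":0,"ty":0,"tz":1.5,"roll":0},{"tx":0,"ty":0,"tz":1,"roll":0},{"tx":0,"ty":0,"tz":0,"roll":0},{"tx":0,"ty":0,"tz":0,"roll":0}]'
python3 -c "
from h import *
go(.5471,-.1998,.2035,11.75)"
```

```text
t: 11.65
tool_pos: [0.5452, -0.1907, 0.2051]
tool_rot: [3.125, 0.321, -0.001]
contact_force: [0.9, -0.3, -0.6]
opening: 0.0115
grip_force: 44.9
t: 12.07
tool_pos: [0.5453, -0.1907, 0.2017]
tool_rot: [3.125, 0.321, -0.0]
contact_force: [0.3, -1.2, -1.2]
opening: 0.0113
grip_force: 44.9
yaw0 11.7 roll -0.0001 shift mm [-0.1  9.3 -1.8] pos [ 0.5453 -0.1907  0.2017] t 12.07 tilt [-1.e-04 -1.e-04 -1.e+00]
```

```bash
python3 -m handwheel '[{"tx":0,"ty":0,"tz":1.5,"roll":0},{"tx":0,"ty":0,"tz":1.5,"roll":0},{"tx":0,"ty":0,"tz":0,"roll":0},{"tx":0,"ty":0,"tz":0,"roll":0}]'
python3 -m handwheel '[{"tx":0,"ty":0,"tz":3,"roll":0},{"tx":0,"ty":0,"tz":3,"roll":0},{"tx":0,"ty":0,"tz":3,"roll":0},{"tx":0,"ty":0,"tz":0,"roll":0},{"tx":0,"ty":0,"tz":0,"roll":0}]'
python3 -c "
from h import *
go(.5471,-.1998,.1755,11.75)"
```

```text
t: 12.4
tool_pos: [0.5453, -0.1906, 0.1987]
tool_rot: [3.125, 0.321, -0.0]
contact_force: [0.7, -1.7, -1.4]
opening: 0.0113
grip_force: 44.9
t: 12.82
tool_pos: [0.5452, -0.1906, 0.1893]
tool_rot: [-3.125, -0.321, 0.001]
contact_force: [0.4, -1.5, -1.6]
opening: 0.0112
grip_force: 44.9
yaw0 11.7 roll -0.0001 shift mm [ 0.   9.4 13.8] pos [ 0.5452 -0.1906  0.1893] t 12.82 tilt [-7.e-04  2.e-04 -1.e+00]
```

```bash
python3 -m handwheel '[{"tx":0,"ty":1.2,"tz":0,"roll":0},{"tx":0,"ty":1.2,"tz":0,"roll":0},{"tx":0,"ty":1.2,"tz":0,"roll":0},{"tx":0,"ty":1.2,"tz":0,"roll":0},{"tx":0,"ty":1.2,"tz":0,"roll":0},{"tx":0,"ty":1.2,"tz":0,"roll":0},{"tx":0,"ty":1.2,"tz":0,"roll":0},{"tx":0,"ty":1,"tz":0,"roll":0},{"tx":0,"ty":0,"tz":0,"roll":0},{"tx":0,"ty":0,"tz":0,"roll":0},{"tx":0,"ty":0,"tz":0,"roll":0}]'
python3 -c "
from h import *
go(.5471,-.1998,.1755,11.75)
im,d,K,E=snap('scene','s7')
c=cv2.resize(im[255:375,119:269],None,fx=5,fy=5,interpolation=cv2.INTER_CUBIC);cv2.imwrite('pics/c7.png',c[:,:,::-1])"
```

```text
t: 13.73
tool_pos: [0.5472, -0.1998, 0.1897]
tool_rot: [-3.125, -0.321, 0.0]
contact_force: [-0.7, 3.3, -2.5]
opening: 0.0113
grip_force: 44.9
yaw0 11.7 roll -0.0002 shift mm [-0.1 -0.  14.2] pos [ 0.5472 -0.1998  0.1897] t 13.73 tilt [-2.e-04  1.e-04 -1.e+00]
```

View pics/c7.png

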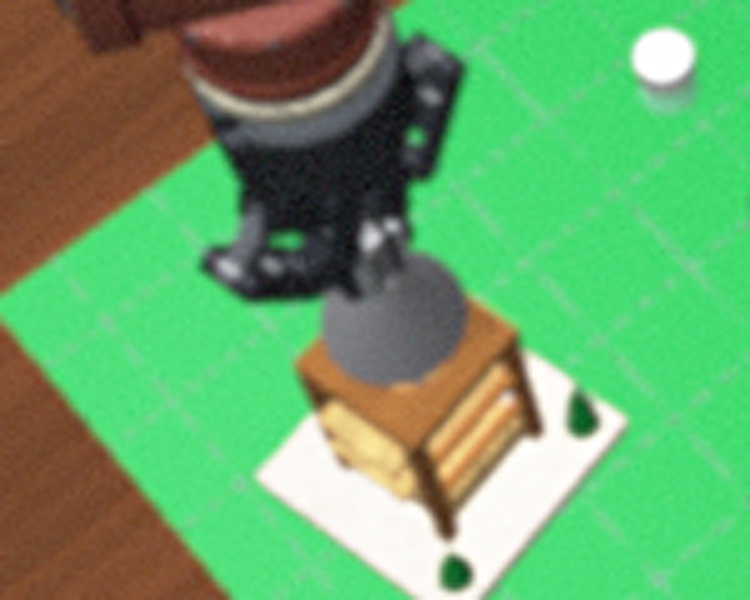

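The crop shows the cone about 30 mm over the roof and both slats pulled back into line at the tower's sides. The 3.3 N sideways force matches two carried floors.

```bash
python3 -m handwheel '[{"tx":0,"ty":0,"tz":3,"roll":0},{"tx":0,"ty":0,"tz":3,"roll":0},{"tx":0,"ty":0,"tz":3,"roll":0},{"tx":0,"ty":0,"tz":3,"roll":0},{"tx":0,"ty":0,"tz":0,"roll":0},{"tx":0,"ty":0,"tz":0,"roll":0}]'
python3 -m handwheel '[{"tx":0,"ty":0,"tz":1.5,"roll":0},{"tx":0,"ty":0,"tz":1.5,"roll":0},{"tx":0,"ty":0,"tz":1,"roll":0},{"tx":0,"ty":0,"tz":0,"roll":0},{"tx":0,"ty":0,"tz":0,"roll":0}]'
python3 -c "
from h import *
go(.5471,-.1998,.1615,11.75)"
```

```text
t: 14.28
tool_pos: [0.5472, -0.1998, 0.1773]
tool_rot: [3.125, 0.321, -0.001]
contact_force: [0.4, 2.1, -0.7]
opening: 0.0113
grip_force: 45.0
t: 14.7
tool_pos: [0.5473, -0.1999, 0.1737]
tool_rot: [3.125, 0.321, -0.0]
contact_force: [-0.6, 2.0, -1.2]
opening: 0.0115
grip_force: 45.1
yaw0 11.7 roll -0.0001 shift mm [-0.1 -0.1 12.2] pos [ 0.5473 -0.1999  0.1737] t 14.7 tilt [-0.e+00 -1.e-04 -1.e+00]
```

Tip at about 30 mm with no vertical resistance, so it is in the socket's mouth. Going on gently.

```bash
python3 -m handwheel '[{"tx":0,"ty":0,"tz":1.5,"roll":0},{"tx":0,"ty":0,"tz":1.5,"roll":0},{"tx":0,"ty":0,"tz":0,"roll":0},{"tx":0,"ty":0,"tz":0,"roll":0}]'
python3 -m handwheel '[{"tx":0,"ty":0,"tz":2,"roll":0},{"tx":0,"ty":0,"tz":2,"roll":0},{"tx":0,"ty":0,"tz":2,"roll":0},{"tx":0,"ty":0,"tz":1,"roll":0},{"tx":0,"ty":0,"tz":0,"roll":0},{"tx":0,"ty":0,"tz":0,"roll":0}]'
```

```text
t: 15.03
tool_pos: [0.5472, -0.1998, 0.1706]
tool_rot: [-3.125, -0.321, 0.0]
contact_force: [-0.3, 2.4, -1.0]
opening: 0.0113
grip_force: 45.1
t: 15.53
tool_pos: [0.5471, -0.1998, 0.1634]
tool_rot: [-3.125, -0.321, 0.001]
contact_force: [-1.4, 2.5, -0.7]
opening: 0.0114
grip_force: 45.0
```

```bash
python3 -m handwheel '[{"tx":0,"ty":0,"tz":1,"roll":0},{"tx":0,"ty":0,"tz":0.5,"roll":0},{"tx":0,"ty":0,"tz":0,"roll":0},{"tx":0,"ty":0,"tz":0,"roll":0}]'
python3 -m handwheel '[{"tx":0,"ty":0,"tz":0.5,"roll":0},{"tx":0,"ty":0,"tz":0,"roll":0},{"tx":0,"ty":0,"tz":0,"roll":0}]'
```

```text
t: 15.87
tool_pos: [0.5473, -0.1998, 0.1623]
tool_rot: [-3.125, -0.321, 0.0]
contact_force: [-1.1, 2.3, 0.5]
opening: 0.0113
grip_force: 45.1
t: 16.12
tool_pos: [0.5473, -0.1998, 0.1619]
tool_rot: [-3.125, -0.322, -0.0]
contact_force: [1.1, 2.4, 0.2]
opening: 0.0106
grip_force: 45.1
```

```bash
python3 -m handwheel '[{"tx":0,"ty":0,"tz":0.4,"roll":0},{"tx":0,"ty":0,"tz":0,"roll":0},{"tx":0,"ty":0,"tz":0,"roll":0}]'
python3 -m handwheel '[{"tx":0,"ty":0,"tz":0.4,"roll":0},{"tx":0,"ty":0,"tz":0,"roll":0},{"tx":0,"ty":0,"tz":0,"roll":0}]'
```

```text
t: 16.37
tool_pos: [0.5474, -0.1998, 0.1618]
tool_rot: [3.125, 0.322, 0.0]
contact_force: [-1.1, 3.6, 2.3]
opening: 0.011
grip_force: 45.3
t: 16.62
tool_pos: [0.5474, -0.1998, 0.1618]
tool_rot: [3.125, 0.322, 0.0]
contact_force: [-3.0, 3.4, 5.2]
opening: 0.0112
grip_force: 45.7
```

Contact at TCP z ≈ 0.1618 with 5 N, where the home position should be. Letting go and looking.

```bash
python3 -m handwheel '[{"tx":0,"ty":0,"tz":0,"roll":0},{"tx":0,"ty":0,"tz":0,"roll":0},{"tx":0,"ty":0,"tz":0,"roll":0},{"tx":0,"ty":0,"tz":0,"roll":0},{"tx":0,"ty":0,"tz":0,"roll":0},{"tx":0,"ty":0,"tz":0,"roll":0}]' 40 20
python3 -m handwheel '[{"tx":0,"ty":0,"tz":-4,"roll":0},{"tx":0,"ty":0,"tz":-10,"roll":0},{"tx":0,"ty":0,"tz":-15,"roll":0},{"tx":0,"ty":0,"tz":-20,"roll":0},{"tx":0,"ty":0,"tz":-25,"roll":0},{"tx":-30,"ty":0,"tz":-15,"roll":0},{"tx":-35,"ty":0,"tz":0,"roll":0},{"tx":-35,"ty":0,"tz":0,"roll":0},{"tx":0,"ty":0,"tz":0,"roll":0},{"tx":0,"ty":0,"tz":0,"roll":0},{"tx":0,"ty":0,"tz":0,"roll":0}]'
python3 - <<'E'
from h import *
im,d,K,E=snap('wrist','w8'); P=cloud(d,K,E); z=P[...,2]
r=np.hypot(P[...,0]-.5471,P[...,1]+.1998)
m=(z>.188)&(z<.2)&(r<.02); print("post top z",np.median(z[m]),P[m].mean(0).round(4))
m2=(r<.034)&(r>.026)&(z>.112)&(z<.14); print("cone edge z",np.percentile(z[m2],[5,50]))
hsv=cv2.cvtColor(im,cv2.COLOR_RGB2HSV); g=((hsv[...,1]<60)&(r<.045)&(z>.11)).astype(np.uint8)
c=max(cv2.findContours(g,0,cv2.CHAIN_APPROX_NONE)[0],key=cv2.contourArea)
print("rim",cv2.minEnclosingCircle(np.array([plane(K,E,*p[0],.118)[:2]*1000 for p in c],np.float32)))
c=cv2.resize(im[:240,200:440],None,fx=2.5,fy=2.5); im,*_=snap('scene','s8'); s=cv2.resize(im[255:375,149:229],None,fx=5,fy=5)
cv2.imwrite('pics/c8.png',cv2.resize(np.hstack([c,s]),(800,480))[:,:,::-1])
E
```

```text
t: 17.12
tool_pos: [0.5473, -0.2, 0.1609]
tool_rot: [3.125, 0.321, -0.0]
contact_force: [-0.8, 0.1, 0.6]
opening: 0.0402
grip_force: 0.0
t: 18.03
tool_pos: [0.4498, -0.2204, 0.2511]
tool_rot: [3.124, 0.321, 0.003]
contact_force: [0.5, -0.3, -0.1]
opening: 0.0401
grip_force: 0.0
post top z 0.19290342594684384 [ 0.5475 -0.1997  0.1929]
cone edge z [0.11711463 0.12285988]
rim ((547.8724365234375, -199.53372192382812), 31.15755844116211)
```

View pics/c8.png

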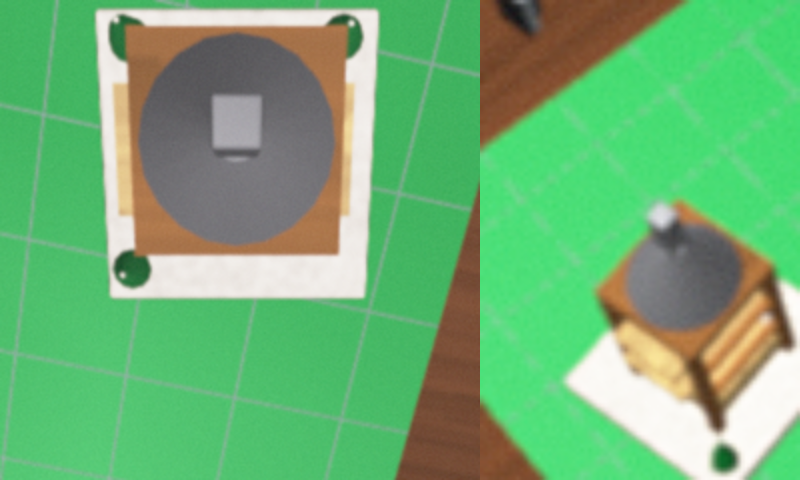

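The picture shows the cone flat and centred on the roof, with its rim at roof height. The post's top is at 192.9 mm (193 expected at home), the slats are in line, and the gripper is clear.

```bash
python3 -c "
from station import ctrl
print(ctrl.finish_job())"
```

```text
the job is handed in; nothing more can be done
None
```

The spire is fully home on the tower: the cone sits flush on the roof, both floors are in line, the gripper has let go and is clear, and the job was handed in at about 18 s.

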